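# Slide the model axe through the kit fist and lock the jig

### The arm

A 6-joint arm with a two-finger parallel gripper is mounted at the origin on the work surface. World frame = base frame: x ahead of the robot, y to its left, z up, the work surface at z = 0. Lengths are in m, angles in rad, forces in N, time in s.
With the tool pointing down it reaches from about 0.4 to 0.825 m from the base axis. Payload 7 kg.
Tool frame: the origin (TCP) lies between the finger pads; the fingertips stand 22 mm ahead of it and the grasp point (between the pads) lies 3 mm ahead of it (arm.tip_reach is the distance from the TCP to the fingertips, in m); z points along the fingers, y is the line along which they close (so a half turn about z gives the same grasp; the last joint's range is limited). The gripper opens to 88 mm and grips with 3 to 60 N. Pads are 19 mm wide; open, the fingers measure 130 mm over their backs; the gripper's body (78 mm by 193 mm) begins 47 mm behind the grasp point.
Start: joints at [-1.037, 0.359, 0.012, 0, -1.224, -0.288], TCP at [0.164, -0.655, 0.249] pointing down, gripper open.
Joint ranges: [-3.07, 3.07], [-1.43, 2.12], [-1.02, 1.25], [-3.03, 1.67], [-3.05, -0], [-3.03, 3.03]. Speed limits (rad/s): [2.39, 2.39, 3.01, 3.14, 3.14, 3.14].

### API

Orientations are given as [roll, pitch, yaw] about the fixed x, y, z axes, in that order (R = Rz(yaw) Ry(pitch) Rx(roll)).
In Python, from station import arm, viewer gives the robot as it stands. The module is installed in compiled form; this text tells all that it offers.
- The arm moves only by the tool apply_moves, never from a script. Its argument "commands" is a list that holds one entry, the list of rows, each a list of 5 numbers: the closure, from -1 (fully open) to 1 (shut), then the shift along the world's x, y, z as a fraction of full scale, then the turn about the world's z as a fraction of full scale. In form: [[[fingers, tx, ty, tz, yaw], ...]]. A call has 1 to 12 rows; each row shifts and turns the commanded pose from where the row before left it; what a row does not reach is not made up. Full scale, the value 1, is 20 cm for a shift and pi rad for a turn. A row lasts 1/10 s, in which the tool goes at most 50 mm and 8.59 degrees, less where a joint would pass 70% of its speed; a pose out of reach is approached as far as the arm can. A call with a number of a shift or a turn outside -1 to 1 is refused whole. A call with a gripper value outside its range is refused whole. The fingers move at their own pace and stop on an object; "force" is the grip in N (left out, the last holds). Time passes only in rows, so rows that do not move let the fingers close. It gives the time, the measured TCP pose, the force, the opening and the grip force at its end, in the units of the state.
- arm.get_state(): the state, without advancing time (a new reading comes with each control period).
- viewer.grab_frame(name): name is "scene" or "top"; returns a dict with "image" (384x512x3 uint8, blue, green, red), "mtx" (3x3 intrinsics, pixels), "rvec" (rotation vector, rad) and "tvec" (3), from world to camera coordinates, as OpenCV has them. Camera axes: x right, y down, z forward; pixel columns grow to the right and rows downward; lengths in m; the calibration is good to about 2 mm. A picture is of the moment at which its call begins. There is no depth.
- arm.job_done(): hands the job in; it is judged then, once.
The state is a dict: "t": time; "q": joint angles; "qd": joint speeds; "joint_efforts": joint torques, N m; "eef_pos": TCP position; "ee_rot": TCP orientation; "force": force on the tool from outside, world axes, zero at the start; "moment": the same for the moment, N m; "width": finger opening in m; "gripper_force": force on a finger pad.
Only numpy, scipy, OpenCV 4.12 (cv2) and the standard library are available. Lean on these libraries where they do the work, as an engineer would, in place of code of your own. Each camera call takes 0.05 s, during which the arm holds its last target. There are 200 camera calls.

### The job

On the assembly jig, slide the green fist across until its hole is in line with the groove, then push the axe along the groove so its shaft goes right through the fist and the axe head comes up against it. Then tip the red locking lever all the way over, away from the fist, and let go. Keep the axe lying in its groove, and leave the sponges and other loose things where they are.

Things in the scene. Friction and masses are not known exactly. Their poses are not given: they have to be found in the camera images.
- jig: Fixed aluminium jig; origin on the table under its middle. Its y runs along the groove from axe to fist (about world +y), its x across, away from the robot. Bed 12 mm high, 100 mm wide; cross bed x -92 to +82, y +80 to +225 mm. Blue groove bar at x = 0: y -148 to +87 mm, 32 mm wide, top 35 mm over the table; groove 12 mm wide, 5 mm deep. All x, y below are these axes.
- fist_hole (a point): Centre of the entry mouth of the green fist's hole, 35 mm over the table, on its -y face (jig y = +90 mm). Hole 14 mm wide, 15 high, straight through, 30 deep (to +y). From this point the fist spans x -25 to +27.5 mm, y 0 to +30 mm; its top is 87 mm over the table; the carriage plate below is 64 mm wide (x), top 17 mm over the table. In line with the groove when at jig x = 0.
- fist (a joint): Slide of the fist's carriage along jig x, in m: 0 to 0.100; grows as the fist moves to +x; 0.060 is in line with the groove. No detent; it stays where it is left (about 2 N of friction) and is pushed by the fist's sides.
- axe_collar (a point): Point on the shaft axis at the axe head's front face; axes as the jig's. Loose axe, 90 g: round dark shaft 10 mm thick, axis 35 mm over the table; head from here to 45 mm back (-y): grey block (red disc on top) 26 mm wide, 1.5 to 27.5 mm above the axis, and steel blades, 84 mm over both, 2.5 to 8.5 mm above it, passing over the bar. Fully home, this point meets the fist_hole point.
- axe_tip (a point): End of the axe shaft, on its axis, 110 mm to +y of the collar point; the last 8 mm taper to 4 mm thick.
- axe_back (a point): Centre of the flat back face of the axe head's grey block, 26 mm wide, 49 mm over the table: push here towards jig +y.
- lock (a joint): Red-knobbed locking lever, rad: near 0 it leans 0.5 rad to jig -y (towards the fist), at its stop 1.0 it leans 0.5 rad to +y (locked). Stays where it is left; needs about 1.5 N at the ball.
- lock_tip (a point): Centre of the lever's red ball, 26 mm thick, on a 50 mm arm; about 78 mm over the table at either end. Pivot at jig x -58, y +185 mm, 34 mm over the table; it swings along y. Its grey base spans x -83 to -33, y +150 to +220 mm, top 37 mm (pivot boss 47 mm) over the table.
- sponge_blue_mid (a point): Middle of a bystander to be left alone: blue sanding sponge block 65 x 35 x 20 mm.
- sponge_pink_mid (a point): Middle of a bystander to be left alone: pink sanding sponge block 70 x 40 x 20 mm.
- leg_mid (a point): Middle of a bystander to be left alone: green kit leg part about 70 x 44 x 45 mm.
- driver_mid (a point): Middle of a bystander to be left alone: screwdriver 170 mm long.
- stick_mid (a point): Middle of a bystander to be left alone: yellow sanding stick 150 x 25 x 8 mm.

How it is judged:
On the way, in this order (a step that is already met when the one before it is completed fails the run):
1. the fist's hole is in line with the groove (within 5 mm) (x of fist_hole in the frame of jig between -0.005 and 0.005 m), for 0.2 s.
2. the axe shaft is through the fist and the head within 6 mm of it (y of axe_collar in the frame of fist_hole above -0.006 m and x of axe_collar in the frame of fist_hole between -0.01 and 0.01 m and z of axe_collar in the frame of fist_hole between -0.01 and 0.01 m and angle between the y axis of axe_tip and the y axis of jig, either way round below 0.12 rad), for 0.2 s.
3. the locking lever is tipped over (value of joint lock above 0.85 rad), for 0.2 s.
At the end, for the whole second after the job is handed in: The axe lies at rest with its shaft through the fist's hole, the head's front face within 6 mm of the fist, the shaft within 10 mm of the hole's axis and 0.12 rad of the groove's direction; the fist is within 5 mm of the groove line; the lever is past 0.85 rad (all of step 1 and all of step 2 and value of joint lock above 0.85 rad and linear speed of axe below 0.02 m/s); the robot touches nothing.
It fails at once if the axe is lifted or tipped out of its groove (height (world z) of axe_collar above 0.06 m or height (world z) of axe_collar below 0.02 m or angle between axe_collar's own z axis and vertical above 0.4 rad).
It fails at once if a sponge, the leg part, the screwdriver or the sanding stick is moved by more than 20 mm (distance of any of sponge_blue_mid, sponge_pink_mid, leg_mid, driver_mid, stick_mid from where it was at the start of the episode above 0.02 m).
It also fails if it takes over 58 s, if anything falls off the work surface, if the arm or the gripper's body presses on something with over 40 N, if the wrist force passes 120 N, or if a joint passes its speed limit or range.

## Working session

There is one attempt and no reset: what is moved stays moved. The work goes in short steps, Python scripts to look and compute and a tool call to move; the robot and the scene stay as the last step left them, time stands still between calls to the robot, and variables do not carry over. Pictures are saved under pics/ and viewed, at most 10 in all, crops included, and the job is handed in when it is done.

Besides the shell and the picture viewer there is one more tool, called after "Call:" as name(argument=value, ...), one argument or row to a line, values as JSON. apply_moves: Moves the arm, as the interface text tells. Shift numbers are shares of 20 cm and turn numbers shares of pi rad, none past 1 either way. Its arguments: {"type":"object","properties":{"commands":{"type":"array","items":{"type":"array","items":{"type":"array","items":{"type":"number"}}}},"force":{"type":"number"}},"required":["commands"]}

```bash
mkdir -p pics; cat > h.py <<'E'
import numpy as np, cv2
from station import arm, viewer
def grab(n,save=None):
    f=viewer.grab_frame(n)
    if save: cv2.imwrite('pics/'+save,f['image'])
    return f
def ray(f,uv,z):
    K=np.array(f['mtx'],float);R,_=cv2.Rodrigues(np.array(f['rvec'],float));t=np.array(f['tvec'],float).ravel()
    d=R.T@np.linalg.inv(K)@np.array([uv[0],uv[1],1.]);c=-R.T@t
    return c+d*(z-c[2])/d[2]
def proj(f,p):
    return cv2.projectPoints(np.array(p,float).reshape(-1,3),np.array(f['rvec'],float),np.array(f['tvec'],float),np.array(f['mtx'],float),None)[0].reshape(-1,2)
E
python3 - <<'E'
from h import *
a=grab('top','t0.png');b=grab('scene','s0.png')
for f in(a,b):
    R,_=cv2.Rodrigues(np.array(f['rvec'],float));print((-R.T@np.array(f['tvec']).ravel()).round(3),f['mtx'][0][0])
s=arm.get_state();print(s['t'],s['eef_pos'],s['ee_rot'],s['width'])
E
```

```text
[ 0.486 -0.03   1.338] 439.17620913655713
[1.487 0.038 0.73 ] 439.3481088728739
0.1 [ 0.16411752 -0.65433515  0.24773481] [ 3.14013887e+00 -1.28266045e-04 -2.89591639e+00] 0.08774529786763181
```

View pics/t0.png

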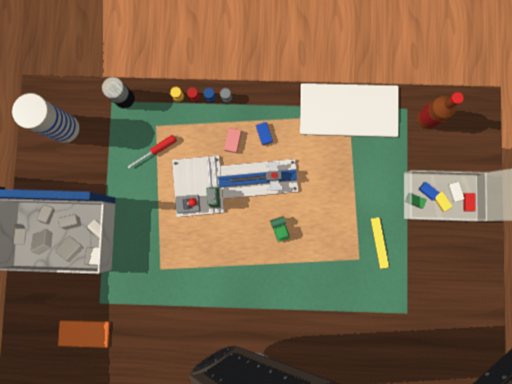

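View pics/s0.png

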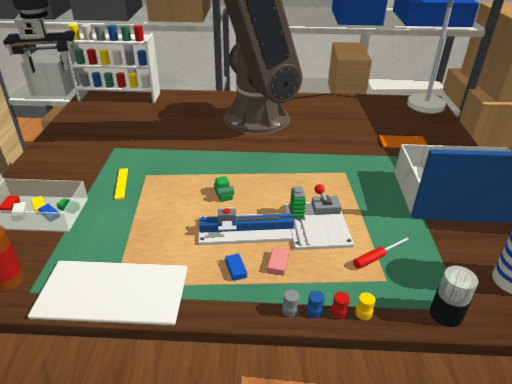

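The top view has world +y to the left and +x up. The jig lies at about (170–300, 155–215), the axe head at (272,176), the fist at (213,197) and the lever ball at (192,203). Next I'll measure these with masks.

```bash
python3 - <<'E'
from h import *
a=grab('top');b=grab('scene')
im=a['image'];hsv=cv2.cvtColor(im,cv2.COLOR_BGR2HSV)
cv2.imwrite('pics/t1.png',cv2.resize(im[145:225,160:310],None,fx=5,fy=5,interpolation=cv2.INTER_CUBIC))
cv2.imwrite('pics/s1.png',cv2.resize(b['image'][170:290,190:360],None,fx=4.5,fy=4.5,interpolation=cv2.INTER_CUBIC))
def blobs(f,lo,hi,box,z,nm,mn=8):
    h=cv2.cvtColor(f['image'],cv2.COLOR_BGR2HSV);m=cv2.inRange(h,lo,hi);k=np.zeros_like(m);x0,y0,x1,y1=box;k[y0:y1,x0:x1]=m[y0:y1,x0:x1]
    n,_,st,c=cv2.connectedComponentsWithStats(k)
    for i in range(1,n):
        if st[i,4]>=mn: print(nm,st[i],c[i].round(1),ray(f,c[i],z).round(4))
    return k
B=(165,150,305,220)
k=blobs(a,(100,120,40),(130,255,255),B,.035,'bar')
pts=np.argwhere(k)[:,::-1].astype(float)
w=np.array([ray(a,p,.035)[:2] for p in pts]);r=cv2.minAreaRect(w.astype(np.float32)*1000);print(r,cv2.boxPoints(r))
for lo,hi in(((0,130,70),(6,255,255)),((172,130,70),(180,255,255))): blobs(a,lo,hi,B,.07,'red')
blobs(a,(45,60,20),(90,255,255),B,.087,'green')
S=(190,170,360,290)
blobs(b,(0,150,70),(6,255,255),S,.078,'Sred');blobs(b,(45,80,20),(90,255,255),S,.06,'Sgreen');blobs(b,(100,120,40),(130,255,255),S,.035,'Sbar')
E
```

```text
bar [280 170  16  11 135] [288.4 175. ] [ 0.6483 -0.0973  0.035 ]
bar [219 173  50  14 326] [240.5 179.8] [0.63   0.0451 0.035 ]
((636.8001708984375, -4.083320617675781), (28.59410858154297, 230.06088256835938), 6.866672039031982) [[ 608.85266   108.412674]
 [ 636.35864  -119.998   ]
 [ 664.7477   -116.579315]
 [ 637.2417    111.83136 ]]
red [271 172   6   6  29] [273.4 174.7] [ 0.6436 -0.052   0.07  ]
red [188 198   9   9  58] [192.  201.8] [0.5582 0.1816 0.07  ]
green [207 187  13  19  80] [215.3 196.5] [0.5742 0.1126 0.087 ]
green [275 217  10   3  20] [280.4 218.4] [ 0.5173 -0.0748  0.087 ]
Sred [315 185   9   9  68] [319.2 188.8] [0.5556 0.1794 0.078 ]
Sred [223 209   7   5  27] [226.1 210.7] [ 0.6603 -0.0512  0.078 ]
Sred [353 257   7  11  57] [356.6 262.5] [0.8187 0.2357 0.078 ]
Sgreen [190 170 170  38 776] [294.5 175.5] [0.4698 0.1204 0.06  ]
Sgreen [214 176  19  26 354] [223.  188.7] [ 0.5443 -0.0703  0.06  ]
Sgreen [290 189  16  29 297] [297.1 206. ] [0.6084 0.1219 0.06  ]
Sgreen [190 283 170   7 977] [282.5 286.5] [0.8772 0.0816 0.06  ]
Sbar [232 214  62  17 665] [265.4 222.7] [0.6479 0.044  0.035 ]
Sbar [199 217  22  15 267] [208.7 224.3] [ 0.662  -0.0951  0.035 ]
Sbar [226 254  21  26 377] [235.7 266.6] [ 0.8023 -0.0185  0.035 ]
```

View pics/t1.png

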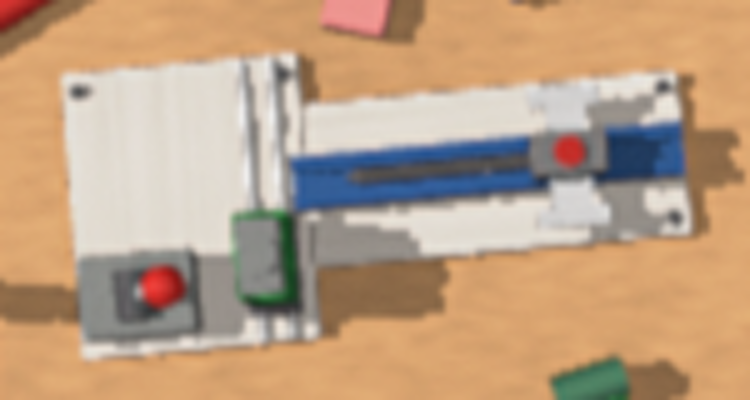

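View pics/s1.png

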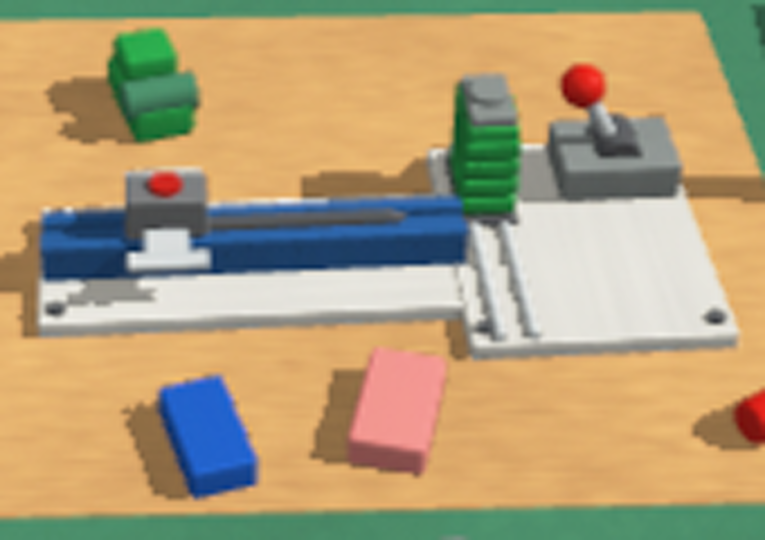

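The crops show the fist clear of the line at −x (toward the robot), the axe in the groove and the lever leaning toward the fist. I read the corners from the top crop: bed at (63,75), (299,54), (84,357), (319,335); bar ends at (293,157), (296,212), (682,124), (687,176). I'll fit the jig pose to these.

```bash
cat > jig.py <<'E'
from h import *
a=grab('top')
C=[(63,75,82,225,12),(299,54,82,80,12),(84,357,-92,225,12),(319,335,-92,80,12),(293,157,16,87,35),(296,212,-16,87,35),(682,124,16,-148,35),(687,176,-16,-148,35)]
W=np.array([ray(a,(u/5+160-.4,v/5+145-.4),z/1000)[:2] for u,v,_,_,z in C]);J=np.array([(x,y) for _,_,x,y,_ in C])/1000
mw,mj=W.mean(0),J.mean(0);U,S,V=np.linalg.svd((J-mj).T@(W-mw));R=(U@V).T;T=mw-R@mj
if __name__=='__main__':
    print('yaw',np.arctan2(R[1,0],R[0,0]),'T',T);print('res mm',((W-(J@R.T+T))*1000).round(1).tolist())
    np.savez('jig.npz',R=R,T=T)
    for n,uv,z in(('disc',(273.4,174.7),.064),('ball',(192,201.8),.078),('fisttop',(160+260/5-.4,145+258/5-.4),.087)):
        p=ray(a,uv,z)[:2];print(n,p.round(4),'jig',((p-T)@R*1000).round(1))
E
python3 jig.py
python3 - <<'E'
from h import *
b=grab('scene');d=np.load('jig.npz')
for n,uv,z in(('disc',(226.1,210.7),.064),('ball',(319.2,188.8),.078)):
    p=ray(b,uv,z)[:2];print(n,((p-d['T'])@d['R']*1000).round(1))
E
```

```text
yaw 0.11357049948375861 T [0.63357404 0.02483419]
res mm [[-0.6, -0.3], [-0.2, -0.2], [0.6, -1.2], [1.5, 1.2], [0.0, -0.8], [-1.1, -0.2], [-0.4, 0.8], [0.2, 0.8]]
disc [ 0.6444 -0.0521] jig [  2.1 -77.6]
ball [0.5578 0.1803] jig [-57.7 163.1]
fisttop [0.5749 0.1233] jig [-47.2 104.5]
disc [ -0.1 -78.6]
ball [-59.8 162.4]
```

Call:
apply_moves(
  commands=[
    [[-1,0.103,0.1945,0,0.0229],[-1,0.103,0.1945,0,0.0229],[-1,0.103,0.1945,0,0.0229],[-1,0.103,0.1945,0,0.0229],[-1,0.103,0.1945,0,0.0229],[-1,0.103,0.1945,0,0.0229],[-1,0.103,0.1945,0,0.0229],[-1,0.103,0.1945,0,0.0229],[-1,0.103,0.1945,0,0.0229],[-1,0.103,0.1945,0,0.0229]],
  ],
  force=10,
)

```text
t: 1.3
eef_pos: [0.3707, -0.2641, 0.2489]
ee_rot: [-3.141, 0.0, -2.174]
force: [1.7, -0.5, 0.7]
width: 0.0876
gripper_force: 0.0
```

Call:
apply_moves(
  commands=[
    [[-1,0.103,0.1945,0,0.0229],[-1,0.103,0.1945,0,0.0229],[-1,0.103,0.1945,0,0.0229],[-1,0.103,0.1945,0,0.0229],[-1,0.103,0.1945,0,0.0229],[-1,0.103,0.1945,0,0.0229],[-1,0.103,0.1945,0,0.0229],[-1,0.103,0.1945,0,0.0229],[-1,0.103,0.1945,0,0.0229],[-1,0.103,0.1945,0,0.0229],[-1,0,0,0,0],[-1,0,0,0,0]],
  ],
)

```text
t: 2.5
eef_pos: [0.5762, 0.1241, 0.2478]
ee_rot: [3.14, -0.0, -1.456]
force: [-0.7, -0.7, 0.7]
width: 0.088
gripper_force: 0.0
```

Call:
apply_moves(
  commands=[
    [[-1,0,0,-0.2,0],[-1,0,0,-0.2,0],[-1,0,0,-0.15,0],[-1,0,0,-0.12,0],[-1,0,0,-0.12,0],[-1,0,0,-0.12,0],[-1,0,0,0,0]],
  ],
)

```text
t: 3.2
eef_pos: [0.5738, 0.1212, 0.064]
ee_rot: [3.136, -0.002, -1.459]
force: [1.1, 0.5, 0.4]
width: 0.0872
gripper_force: 0.0
```

Call:
apply_moves(
  commands=[
    [[1,0,0,0,0],[1,0,0,0,0],[1,0,0,0,0],[1,0,0,0,0],[1,0,0,0,0],[1,0,0,0,0],[1,0,0,0,0],[1,0,0,0,0]],
  ],
  force=10,
)

```text
t: 4.0
eef_pos: [0.5768, 0.1235, 0.0673]
ee_rot: [-3.14, 0.0, -1.456]
force: [-0.7, -1.6, 6.0]
width: 0.0525
gripper_force: 10.0
```

Call:
apply_moves(
  commands=[
    [[1,0.046,0.0053,0,0],[1,0.046,0.0053,0,0],[1,0.046,0.0053,0,0],[1,0.046,0.0053,0,0],[1,0.046,0.0053,0,0],[1,0,0,0,0],[1,0,0,0,0],[1,0,0,0,0],[1,0,0,0,0]],
  ],
)

```text
t: 4.9
eef_pos: [0.6231, 0.1292, 0.0673]
ee_rot: [-3.139, 0.001, -1.456]
force: [1.2, 0.2, 5.7]
width: 0.0524
gripper_force: 10.0
```

```bash
python3 - <<'E'
from h import *
d=np.load('jig.npz');s=arm.get_state();p=np.array(s['eef_pos'])
print(((p[:2]-d['T'])@d['R']*1000).round(1),p[2],s['t'],s['width'],s['force'])
E
```

```text
[  1.4 104.8] 0.06733668818574626 4.9 0.052435099926597846 [1.24914931 0.15766657 5.71923946]
```

Call:
apply_moves(
  commands=[
    [[-1,0,0,0,0],[-1,0,0,0,0],[-1,0,0,0,0],[-1,0,0,0,0],[-1,0,0,0.1,0],[-1,0,0,0.2,0],[-1,0,0,0.2,0],[-1,0,0,0.15,0]],
  ],
)

```text
t: 5.7
eef_pos: [0.6226, 0.1286, 0.199]
ee_rot: [-3.14, 0.0, -1.457]
force: [1.1, -0.9, -0.2]
width: 0.0876
gripper_force: 0.0
```

Call:
apply_moves(
  commands=[
    [[1,0.0206,-0.1905,0,0],[1,0.0206,-0.1905,0,0],[1,0.0206,-0.1905,0,0],[1,0.0206,-0.1905,0,0],[1,0.0206,-0.1905,0,0],[1,0.0206,-0.1905,0,0],[1,0,0,0,0],[1,0,0,0,0],[1,0,0,0,0],[1,0,0,0,0]],
  ],
)

```text
t: 6.7
eef_pos: [0.6469, -0.099, 0.1966]
ee_rot: [3.141, 0.0, -1.456]
force: [-0.2, 0.3, -0.2]
width: 0.013
gripper_force: 0.0
```

```bash
python3 - <<'E'
from h import *
d=np.load('jig.npz');s=arm.get_state();p=np.array(s['eef_pos'])
print(((p[:2]-d['T'])@d['R']*1000).round(1),p[2],s['t'],s['width'],s['force'])
b=grab('scene');a=grab('top')
A=cv2.resize(a['image'][145:225,160:310],None,fx=5,fy=5,interpolation=cv2.INTER_CUBIC);B=cv2.resize(b['image'][150:240,190:350],None,fx=5,fy=5,interpolation=cv2.INTER_CUBIC)[:,:750]
for k,w in(('c2t',A),('c2s',B)):cv2.imwrite(f'pics/{k}.png',w)
cv2.imwrite('pics/c2.png',np.vstack([cv2.resize(A,(600,320)),cv2.resize(B[:,:],(600,280))]))
E
```

```text
[  -0.8 -124.6] 0.19656114195261293 6.7 0.012961680708557292 [-0.22511918  0.3353515  -0.23655898]
```

View pics/c2.png

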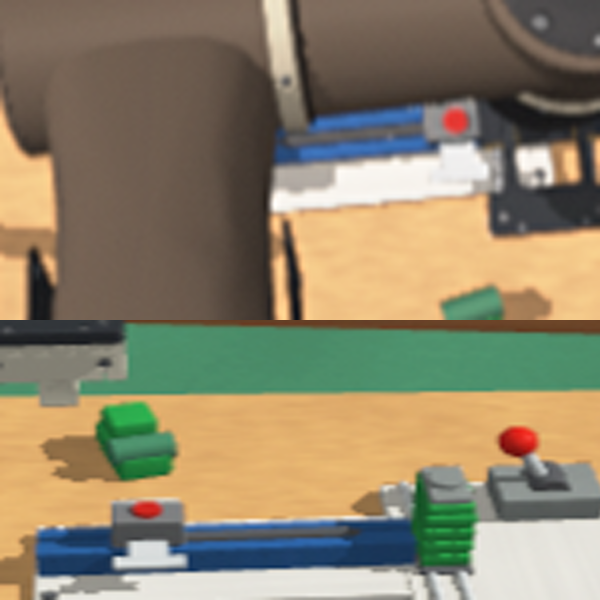

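The fist now sits at the end of the bar (lower view, about (445,515)). The axe is still in the groove (disc at (147,510)) and the fingers are closing behind it. Next I lower behind the axe.

Call:
apply_moves(
  commands=[
    [[1,0,0,-0.18,0],[1,0,0,-0.18,0],[1,0,0,-0.14,0],[1,0,0,-0.08,0],[1,0,0,-0.05,0],[1,0,0,-0.035,0],[1,0,0,0,0],[1,0,0,0,0]],
  ],
)

```text
t: 7.6
eef_pos: [0.6476, -0.0998, 0.0644]
ee_rot: [-3.14, -0.0, -1.457]
force: [-0.7, 0.7, 0.7]
width: 0.0004
gripper_force: 0.0
```

```bash
cat > st.py <<'E'
from h import *
d=np.load('jig.npz');s=arm.get_state();p=np.array(s['eef_pos'])
print(((p[:2]-d['T'])@d['R']*1000).round(1),p[2].round(4),s['t'],s['width'],np.round(s['force'],1))
E
python3 st.py
```

```text
[  -0.2 -125.4] 0.0644 7.6 0.0004363736373337484 [-0.7  0.7  0.7]
```

Call:
apply_moves(
  commands=[
    [[1,-0.0068,0.0596,0,0],[1,-0.0068,0.0596,0,0],[1,-0.0068,0.0596,0,0],[1,-0.0068,0.0596,0,0],[1,-0.0068,0.0596,0,0],[1,-0.0068,0.0596,0,0],[1,-0.0068,0.0596,0,0],[1,-0.0068,0.0596,0,0],[1,0,0,0,0]],
  ],
)

```text
t: 8.5
eef_pos: [0.636, -0.0029, 0.0636]
ee_rot: [-3.141, 0.0, -1.456]
force: [0.8, -0.2, -0.3]
width: 0.0003
gripper_force: 0.0
```

```bash
python3 st.py; python3 - <<'E'
from h import *
b=grab('scene')
cv2.imwrite('pics/c3.png',cv2.resize(b['image'][150:240,200:350],None,fx=5,fy=5,interpolation=cv2.INTER_CUBIC))
E
```

```text
[ -0.7 -27.9] 0.0636 8.5 0.0002537499920355909 [ 0.8 -0.2 -0.3]
```

View pics/c3.png

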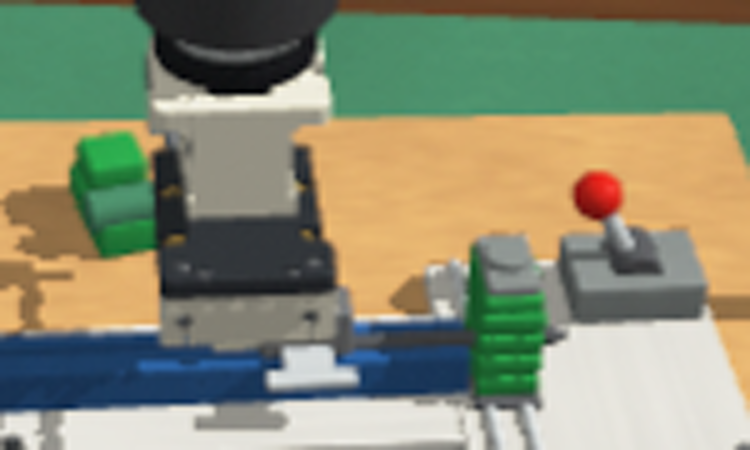

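The shaft has entered the fist and its tip shows beyond it at (555,335). The head is flush in front of the fingers.

Call:
apply_moves(
  commands=[
    [[1,-0.0068,0.0596,0,0],[1,-0.0068,0.0596,0,0],[1,-0.0068,0.0596,0,0],[1,-0.0068,0.0596,0,0],[1,-0.004,0.034,0,0],[1,-0.0015,0.0149,0,0],[1,-0.0015,0.0149,0,0],[1,0,0,0,0],[1,0,0,0,0]],
  ],
)

```text
t: 9.45
eef_pos: [0.6293, 0.0557, 0.0636]
ee_rot: [-3.141, 0.0, -1.457]
force: [-0.0, 0.5, -0.5]
width: 0.0005
gripper_force: 0.0
```

```bash
python3 st.py
```

```text
[-0.7 31.2] 0.0636 9.45 0.0005079526781889567 [-0.   0.5 -0.5]
```

Call:
apply_moves(
  commands=[
    [[1,-0.0008,0.007,0,0],[1,-0.0008,0.007,0,0],[1,-0.0008,0.007,0,0],[1,0,0,0,0],[1,0,0,0,0]],
  ],
)

```text
t: 9.95
eef_pos: [0.6287, 0.0596, 0.0636]
ee_rot: [3.141, -0.0, -1.457]
force: [0.7, -4.2, -0.1]
width: 0.0
gripper_force: 2.0
```

```bash
python3 st.py; python3 - <<'E'
from h import *
b=grab('scene')
cv2.imwrite('pics/c4.png',cv2.resize(b['image'][170:240,230:350],None,fx=6,fy=6,interpolation=cv2.INTER_CUBIC))
E
```

```text
[-0.9 35.1] 0.0636 9.95 1.4503639472014153e-05 [ 0.7 -4.2 -0.1]
```

View pics/c4.png

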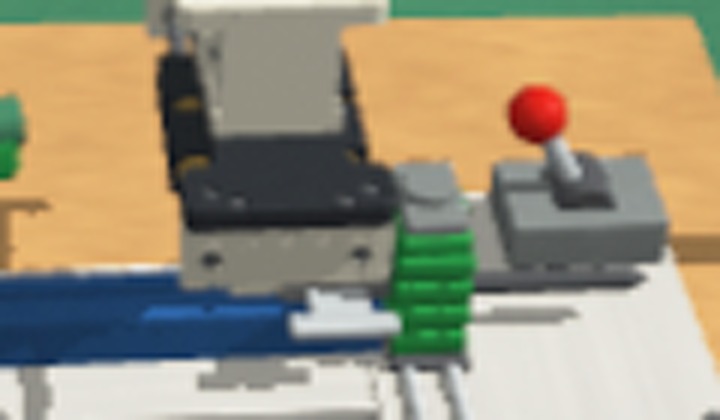

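The head is against the fist: blade edge at (400,325) meets the fist, the shaft extends past it, and there is a 4 N contact at the expected position. Next I back off and go to the lever.

Call:
apply_moves(
  commands=[
    [[1,0.005,-0.04,0,0],[1,0.0065,-0.06,0,0],[1,0,0,0.2,0],[1,0,0,0.2,0],[1,0,0,0.05,0],[1,-0.087,0.128,0,0],[1,-0.087,0.128,0,0],[1,-0.087,0.128,0,0],[1,-0.085,0.128,0,0],[1,0,0,0,0],[1,0,0,0,0]],
  ],
)

```text
t: 11.1
eef_pos: [0.5618, 0.1426, 0.1537]
ee_rot: [-3.141, 0.0, -1.456]
force: [0.9, 0.6, 0.1]
width: 0.0002
gripper_force: 0.0
```

```bash
python3 st.py; python3 - <<'E'
from h import *
d=np.load('jig.npz');b=grab('scene')
h=cv2.cvtColor(b['image'],cv2.COLOR_BGR2HSV);m=cv2.inRange(h,(0,150,70),(6,255,255));
n,_,st,c=cv2.connectedComponentsWithStats(m)
for i in range(1,n):
    if st[i,4]>15 and 190<c[i][0]<345 and 170<c[i][1]<250:
        for z in(.064,.078):print(c[i].round(1),st[i,4],z,((ray(b,c[i],z)[:2]-d['T'])@d['R']*1000).round(1))
E
```

```text
[-58.  125.2] 0.1537 11.1 0.0002193682915092158 [0.9 0.6 0.1]
[319.2 188.8] 68 0.064 [-79.5 167.7]
[319.2 188.8] 68 0.078 [-60.  162.4]
[285.1 207.6] 25 0.064 [-4.3 67.6]
[285.1 207.6] 25 0.078 [13.6 64.4]
```

Call:
apply_moves(
  commands=[
    [[1,0,0,-0.15,0],[1,0,0,-0.1,0],[1,0,0,-0.07,0],[1,0,0,0,0],[1,-0.0057,0.05,0,0],[1,-0.0057,0.05,0,0],[1,-0.0057,0.05,0,0],[1,-0.0057,0.05,0,0],[1,-0.0057,0.05,0,0],[1,0,0,0,0]],
  ],
)

```text
t: 12.15
eef_pos: [0.5562, 0.1944, 0.0898]
ee_rot: [-3.141, 0.001, -1.455]
force: [0.5, 0.2, -0.8]
width: 0.0004
gripper_force: 0.0
```

```bash
python3 st.py
```

```text
[-57.7 177.2] 0.0898 12.15 0.00035176877643843397 [ 0.5  0.2 -0.8]
```

Call:
apply_moves(
  commands=[
    [[1,-0.0017,0.015,0,0],[1,-0.0017,0.015,0,0],[1,-0.0011,0.01,0,0],[1,0,0,0,0],[1,0,0,0,0]],
  ],
)

```text
t: 12.65
eef_pos: [0.5552, 0.2004, 0.0895]
ee_rot: [3.141, 0.0, -1.457]
force: [-0.7, 0.3, -0.0]
width: 0.0006
gripper_force: 0.2
```

```bash
python3 st.py; python3 - <<'E'
from h import *
b=grab('scene')
cv2.imwrite('pics/c5.png',cv2.resize(b['image'][150:240,230:360],None,fx=6,fy=6,interpolation=cv2.INTER_CUBIC))
E
```

```text
[-58.  183.3] 0.0895 12.65 0.0005767296535922337 [-0.7  0.3 -0. ]
```

View pics/c5.png

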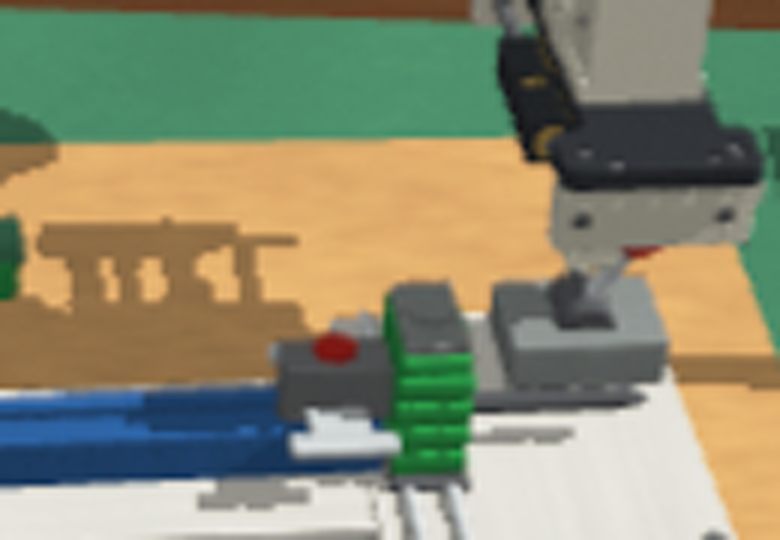

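The lever now leans to +y, with the ball at (645,250) behind the fingers. The axe is seated and the shaft shows beyond the fist. I'll push on gently to the stop.

Call:
apply_moves(
  commands=[
    [[1,-0.0008,0.007,0,0],[1,-0.0008,0.007,0,0],[1,0,0,0,0],[1,0,0,0,0]],
  ],
)

```text
t: 13.1
eef_pos: [0.5548, 0.2032, 0.0895]
ee_rot: [3.141, -0.0, -1.457]
force: [-0.5, -0.9, -0.9]
width: 0.0006
gripper_force: 0.6
```

```bash
python3 st.py
```

```text
[-58.1 186.1] 0.0895 13.1 0.0005633780411942789 [-0.5 -0.9 -0.9]
```

Call:
apply_moves(
  commands=[
    [[1,0.0085,-0.075,0,0],[1,0,0,0.15,0],[1,0,0,0.2,0],[1,0,0,0.2,0],[1,-0.1,0.2,0.1,0],[1,-0.1,0.2,0,0],[1,-0.1,0.2,0,0],[1,-0.1,0.2,0,0],[1,0,0,0,0],[1,0,0,0,0]],
  ],
)

```text
t: 14.1
eef_pos: [0.4762, 0.3487, 0.2196]
ee_rot: [-3.141, 0.0, -1.455]
force: [0.1, 0.0, -0.1]
width: 0.0005
gripper_force: 0.0
```

```bash
python3 st.py; python3 - <<'E'
from h import *
d=np.load('jig.npz')
for n,box in(('scene',(190,170,350,250)),('top',(165,150,305,220))):
    b=grab(n);h=cv2.cvtColor(b['image'],cv2.COLOR_BGR2HSV);m=cv2.inRange(h,(0,130,70),(6,255,255))
    k,_,st,c=cv2.connectedComponentsWithStats(m)
    for i in range(1,k):
        if st[i,4]>12 and box[0]<c[i][0]<box[2] and box[1]<c[i][1]<box[3]:
            for z in(.064,.078):print(n,c[i].round(1),st[i,4],z,((ray(b,c[i],z)[:2]-d['T'])@d['R']*1000).round(1))
cv2.imwrite('pics/c6.png',cv2.resize(b['image'][100:250,120:320],None,fx=4,fy=4,interpolation=cv2.INTER_CUBIC))
E
```

```text
[-119.6  339.7] 0.2196 14.1 0.000533219473894349 [ 0.1  0.  -0.1]
scene [337.1 187.9] 71 0.064 [-80.7 215.7]
scene [337.1 187.9] 71 0.078 [-61.1 209.4]
scene [285.3 207.4] 29 0.064 [-4.9 68.1]
scene [285.3 207.4] 29 0.078 [13.1 64.9]
top [223.6 180.3] 29 0.064 [-1.7 68.7]
top [223.6 180.3] 29 0.078 [-3.4 67.5]
top [175.7 203.3] 54 0.064 [-57.  213.1]
top [175.7 203.3] 54 0.078 [-58.  210.3]
```

View pics/c6.png

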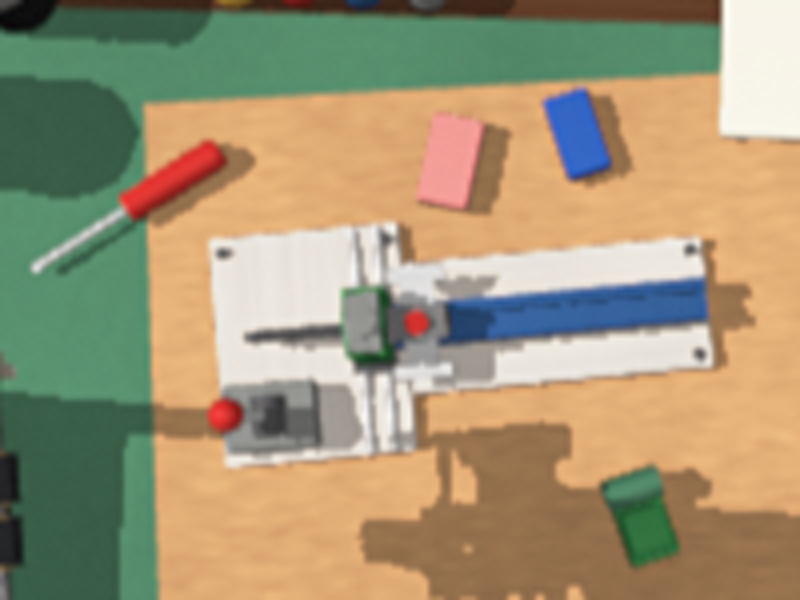

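```bash
python3 - <<'E'
from h import *
d=np.load('jig.npz');a=grab('top')
for n,u,v,z in(('barA',707,280,.035),('barB',709,333,.035),('barleftA',450,302,.035),('barleftB',450,343,.035),('tip',247,337,.035),('shaft',335,330,.035),('fistT',366,287,.075),('fistB',370,363,.075),('ftop0',345,325,.087),('ftop1',387,321,.087),('bladeA',440,266,.04),('bladeB',450,375,.04)):
    print(n,((ray(a,(u/4+120-.4,v/4+100-.4),z)[:2]-d['T'])@d['R']*1000).round(1))
E
```

```text
barA [  15.  -148.2]
barB [ -24.8 -146. ]
barleftA [15.1 44.5]
barleftB [-15.6  47. ]
tip [  1.9 197.9]
shaft [  1.5 131.8]
fistT [ 26.1 101.9]
fistB [-29.4 103.2]
ftop0 [ -1.7 117.7]
ftop1 [-1.4 87.4]
bladeA [42.  49.5]
bladeB [-39.9  48.5]
```

The shaft line (+1.5 mm), blade centre (+1 mm) and fist centre (about −1.5 mm) all agree within tolerance. The lever ball is at y 210 mm, which is the stop. The top view shows the sponges, leg part and screwdriver where they were, and the gripper is clear.

```bash
python3 -c "
from station import arm
print(arm.job_done())"
```

```text
the job is handed in; nothing more can be done
None
```

The job is handed in, but no verdict came back: the fist is in line with the groove to within about 3 mm, the axe head is up against the fist with its shaft through, and the lever is over at its stop, with the gripper clear and the loose things in the last picture unmoved.

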